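Flip open the long vial box

TASK

Open the long vial box for restocking, pushing with the fingertips only and lifting nothing. First, with the lid still shut, slide the cardboard carton that stands behind the box, on its hinge side, sideways along the hinge until none of it is behind the box any more, keeping it upright on the table; then flip the long box's lid up and over by its lip until it falls back and stays fully open by itself. Leave the two short boxes shut, do not disturb the loose things standing about, and finish clear of everything.

Things in the scene. Friction and masses are not known exactly. Their poses are not given: they have to be found in the camera images.
- long_box: The box to open: the only long one, a clear plastic box of white-capped vials, 90 (own x) x 130 (own y) x 50 mm high, fixed to the table. Origin: centre of its underside, on the table. Own x points from the lip side (front) to the hinge side (back); own z up. It stands sideways: the lip side faces the robot's right, turned up to 35 degrees towards the robot.
- long_lid (a joint): Angle of the long box's lid in rad: 0 shut, grows as it opens, 2.3 fully back against its stop. The hinge is free (no spring or catch): left alone the lid falls shut below about 1.45 rad and falls back open above about 1.65 rad. Lid: flat clear plate 90 x 130 x 5 mm with grey rim, about 80 g, plus the lip.
- long_lid_hinge (a point): Hinge axis of the long box's lid, middle of the back top edge of the box, 50.5 mm above the table and 45 mm behind the box's centre; the axis runs along the box's own y.
- long_lid_lip (a point): Middle of the outer edge of the lid's lip, on its underside; moves with the lid, 115 mm from the hinge axis. The lip is a grey tongue 70 mm wide and 5 mm thick that sticks out 25 mm beyond the box's front wall; shut, its underside is 50.5 mm above the table with free space below it.
- carton: Brown cardboard carton standing loose close behind the long box, where the open lid has to go (it blocks the lid at about 1.8 rad): 55 (own x) x 80 (own y) x 88 mm high, about 0.25 kg. Origin: centre of its underside. Starts square to the box within 0.1 rad, its centre about 85 mm behind the box's. Out of the lid's way once its centre is over 105 mm to either side of the box's middle, along the box's own y.
- short_lid_a (a joint): Lid angle of one short vial box (as the long one but 80 mm wide); must stay 0.
- short_lid_b (a joint): Lid angle of the other short vial box; must stay 0.
- short_box_a: Short vial box, 90 x 80 x 50 mm, fixed; origin: centre of underside. Leave shut.
- short_box_b: Second short vial box, same size, fixed; leave shut.
- vial_a: Loose amber vial with black cap, 25 mm diameter, 45 mm high, upright beside the long box's own +y end; origin: centre of underside. Leave alone.
- vial_b: Same vial beside the long box's own -y end. Leave alone.
- tub: Loose white round tub, 52 mm diameter, 60 mm high, near the own -y end of the long box; origin: centre of underside. Leave alone.
- tape_roll: Loose cardboard ring lying flat, 90 mm outer diameter, 24 mm high; origin: centre of underside. Leave alone.
- notepad: Notepad lying on the right far side, 150 x 110 x 12 mm, fixed; origin: centre of underside.
Things that resemble listed ones, but are neither listed nor needed, are in the scene too. Leave any red look-alike of the carton alone.

How it is judged:
On the way, in this order (a step that is already met when the one before it is completed fails the run):
1. with the lid still shut, the carton is slid sideways out from behind the box ((y of carton in the frame of long_box above 0.1 m or y of carton in the frame of long_box below -0.1 m) and value of joint long_lid below 0.3 rad), for 0.2 s.
2. the lid is flipped over centre and lies fully back (value of joint long_lid above 2.15 rad), for 0.2 s.
At the end, for the whole second after the job is handed in: The long lid rests open by itself beyond 2.15 rad (stop at 2.3), the carton stands upright and still on the table with its centre more than 100 mm sideways from the box's middle, and the short boxes are shut (value of joint long_lid above 2.15 rad and velocity of joint long_lid below 0.1 rad/s and (y of carton in the frame of long_box above 0.1 m or y of carton in the frame of long_box below -0.1 m) and angle between carton's own z axis and vertical below 0.1 rad and height (world z) of carton below 0.006 m and linear speed of carton below 0.02 m/s and value of joint each of short_lid_a, short_lid_b below 0.1 rad); the robot touches nothing.
It fails at once if the carton is lifted (height (world z) of carton above 0.012 m).
It fails at once if the carton is tipped (angle between carton's own z axis and vertical above 0.35 rad).
It fails at once if a short box is opened (value of joint any of short_lid_a, short_lid_b above 0.2 rad).
It fails at once if a loose bystander is shifted by more than 20 mm or tipped over (distance of any of vial_a, vial_b, tub, tape_roll from where it was at the start of the episode above 0.02 m or angle between any of vial_a, vial_b, tub, tape_roll's own z axis and vertical above 0.5 rad).
It also fails if it takes over 54 s, if anything falls off the work surface, if the arm or the gripper's body presses on something with over 40 N, if the wrist force passes 120 N, or if a joint passes its speed limit or range.

ROBOT

A 6-joint arm with a two-finger parallel gripper is mounted at the origin on the work surface. World frame = base frame: x ahead of the robot, y to its left, z up, the work surface at z = 0. Lengths are in m, angles in rad, forces in N, time in s.
With the tool pointing down it reaches from about 0.3 to 0.775 m from the base axis. Payload 14.6 kg.
Tool frame: the origin (TCP) lies at the centre of the arm's flange, where the gripper is bolted on; the fingertips stand 199 mm ahead of it and the grasp point (between the pads) lies ctrl.tcp_to_grasp ahead of it (ctrl.tcp_to_grasp is the distance from the TCP to the grasp point, in m); z points along the fingers, y is the line along which they close (so a half turn about z gives the same grasp; the last joint's range is limited). The gripper opens to 94 mm and grips with 3 to 60 N. Pads are 16 mm wide; open, the fingers measure 119 mm over their backs; the gripper's body (75 mm by 177 mm) begins 78 mm behind the grasp point.
Start: joints at [-1.265, 0.3, 1.521, -0, 1.321, -0.067], TCP at [0.2, -0.512, 0.405] pointing down, gripper open.
Joint ranges: [-3.03, 3.03], [-0.79, 2.21], [0.23, 2.52], [-1.04, 4.18], [0, 3.07], [-2.55, 2.55]. Speed limits (rad/s): [2.22, 2.22, 2.57, 3.14, 3.14, 3.14].

INTERFACE

Orientations are given as [roll, pitch, yaw] about the fixed x, y, z axes, in that order (R = Rz(yaw) Ry(pitch) Rx(roll)).
In Python, from station import ctrl gives the robot as it stands. The module is installed in compiled form; this text tells all that it offers.
- The arm moves only by the shell command python3 -m jog 'ROWS' [OPENING] [FORCE]. ROWS is JSON, a list of rows, each a list of 6 numbers: the shift along the tool's x, y, z in cm, then the turn, a rotation vector about the tool's x, y, z in rad. In form: [[tx, ty, tz, ax, ay, az], ...]. A call has 1 to 8 rows; each row is the pose to reach, as a shift and turn from the pose commanded when the call began, along the tool's axes at that moment; what a row does not reach only later rows make up. A row lasts 1/10 s, in which the tool goes at most 50 mm and 8.59 degrees, less where a joint would pass 70% of its speed; a pose out of reach is approached as far as the arm can. A call with a gripper value outside its range is refused whole. OPENING is the opening in per cent of the stroke, from 0 (shut) to 100 (fully open), set as the call begins (- or left out, the last holds). The fingers move at their own pace and stop on an object; FORCE is the grip in N (left out, the last holds). Time passes only in rows, so rows that repeat a pose let the fingers close. It gives the time, the measured TCP pose, the force, the opening and the grip force at its end, in the units of the state.
- ctrl.get_obs(): the state, without advancing time (a new reading comes with each control period).
- ctrl.camera(name): name is "scene" or "top"; returns a dict with "img" (480x640x3 uint8, blue, green, red), "intrinsics" (3x3 intrinsics, pixels), "R" (3x3) and "t" (3): a world point X has camera coordinates R X + t. Camera axes: x right, y down, z forward; pixel columns grow to the right and rows downward; lengths in m; the calibration is good to about 2 mm. A picture is of the moment at which its call begins. There is no depth.
- ctrl.hand_in(): hands the job in; it is judged then, once.
The state is a dict: "time_s": time; "qpos": joint angles; "joint_vel": joint speeds; "tau": joint torques, N m; "ee_pos": TCP position; "eef_rot": TCP orientation; "force": force on the tool from outside, world axes, zero at the start; "moment": the same for the moment, N m; "grip_width": finger opening in m; "grip_force": force on a finger pad.
Only numpy, scipy, OpenCV 4.12 (cv2) and the standard library are available. Lean on these libraries where they do the work, as an engineer would, in place of code of your own. Each camera call takes 0.05 s, during which the arm holds its last target. There are 200 camera calls.

## Working session

There is one attempt and no reset: what is moved stays moved. The work goes in short steps, Python scripts to look and compute and a shell command to move; the robot and the scene stay as the last step left them, time stands still between calls to the robot, and variables do not carry over. Pictures are saved under pics/ and viewed, at most 13 in all, crops included, and the job is handed in when it is done.

```bash
mkdir -p pics; cat > h.py <<'E'
import numpy as np, cv2
from station import ctrl
def shot(n,f=None):
    c=ctrl.camera(n)
    if f: cv2.imwrite('pics/'+f,c['img'])
    return c
def ray(c,u,v,z):
    K,R,t=map(np.array,(c['intrinsics'],c['R'],c['t']))
    o=-R.T@t; d=R.T@np.linalg.inv(K)@[u,v,1]
    return o+d*(z-o[2])/d[2]
def proj(c,X):
    K,R,t=map(np.array,(c['intrinsics'],c['R'],c['t']))
    p=K@(R@np.array(X)+t); return p[:2]/p[2]
E
python3 - <<'E'
from h import *
import pickle
a=shot('top','top1.png');b=shot('scene','scene1.png')
pickle.dump((a,b),open('cams.pkl','wb'))
for c in(a,b): print(-np.array(c['R']).T@np.array(c['t']), np.array(c['R']).round(2).tolist())
print(ctrl.tcp_to_grasp, ctrl.get_obs())
E
```

```text
[ 0.27039894 -0.01026992  1.48347127] [[-0.01, -1.0, 0.0], [-0.98, 0.01, -0.19], [0.19, -0.01, -0.98]]
[1.22639574 0.29756409 0.75500038] [[-0.45, 0.89, -0.01], [0.62, 0.31, -0.72], [-0.64, -0.33, -0.7]]
0.1804 {'time_s': 0.1, 'qpos': array([-1.26460631e+00,  3.00380844e-01,  1.52148545e+00, -2.84201076e-05,
        1.32069020e+00, -6.65832126e-02]), 'joint_vel': array([-0.00014924, -0.00087429, -0.00256062,  0.00112739, -0.00136988,
       -0.00170772]), 'tau': array([ 2.84008805e-03, -5.32633531e+01, -3.53282726e+01,  7.10156746e-02,
        2.34677747e-02, -6.76896866e-05]), 'ee_pos': array([ 0.20030553, -0.51219874,  0.4041762 ]), 'eef_rot': array([-3.14062912e+00, -3.66602659e-05,  3.72780261e-01]), 'force': array([ 0.10469116,  0.04966733, -0.35920509]), 'moment': array([-0.01516934, -0.05259822, -0.01853433]), 'grip_force': 0.0, 'grip_width': 0.09424845772052223}
```

View pics/top1.png

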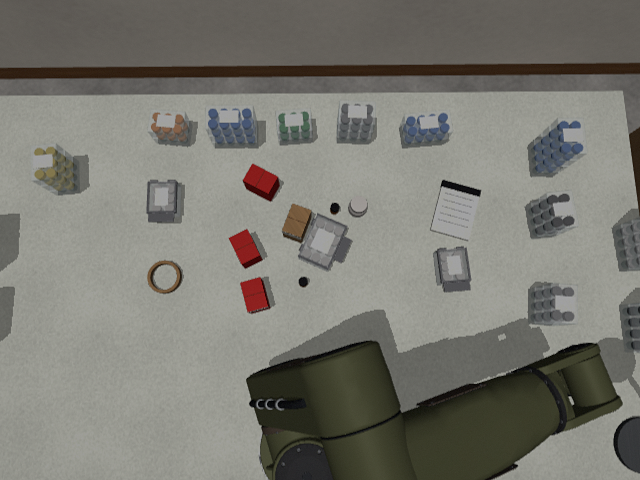

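View pics/scene1.png

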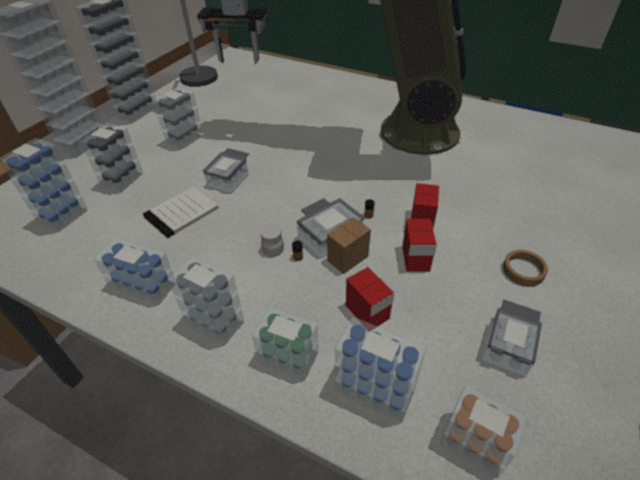

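The long box is at top (323,240), with its lip pointing right and down. The brown carton is at (297,222). Look-alikes: red cartons at (261,182), (246,249) and (255,295); short boxes at (163,200) and (453,268). The vials are at (303,282) and (335,208), the tub at (358,206). I'll take the brown carton and check it in a close crop.

```bash
python3 - <<'E'
from h import *
import pickle
a,b=pickle.load(open('cams.pkl','rb'))
i=a['img'][150:330,220:400]
j=b['img'][160:300,240:440]
cv2.imwrite('pics/crop1.png',cv2.resize(i,None,fx=3.3,fy=3.3,interpolation=cv2.INTER_CUBIC))
cv2.imwrite('pics/crop2.png',cv2.resize(j,None,fx=4,fy=4,interpolation=cv2.INTER_CUBIC))
E
```

```text
(no output)
```

View pics/crop1.png

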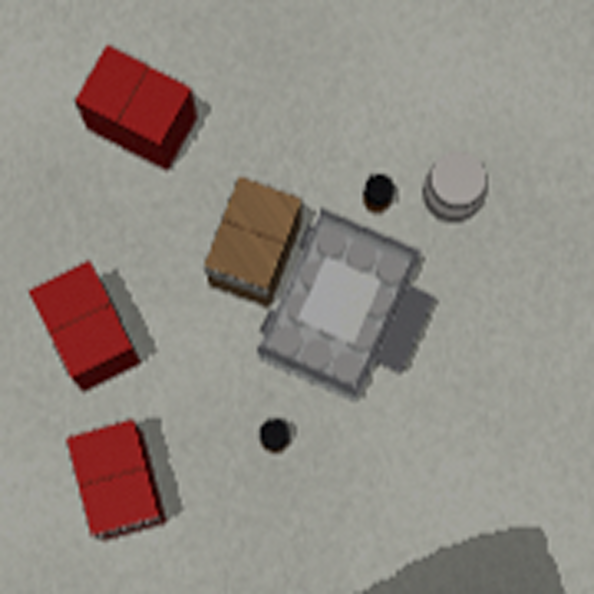

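View pics/crop2.png

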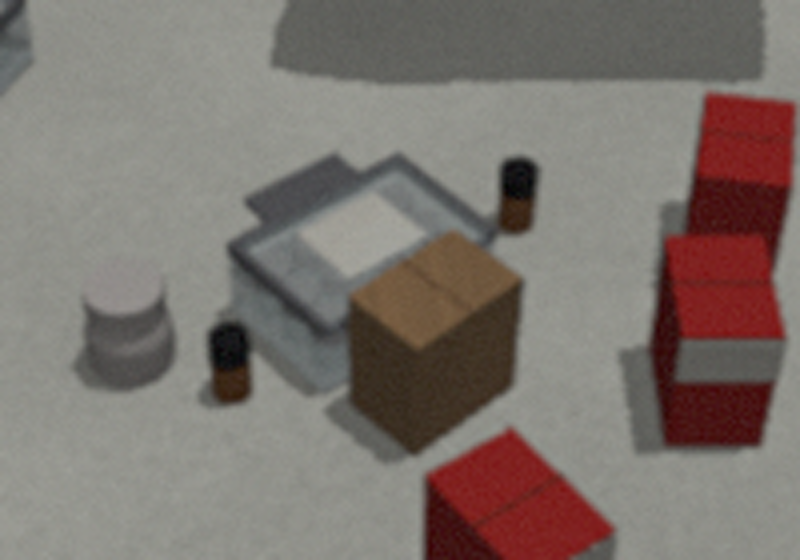

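The crop confirms it: brown carton tight behind the hinge edge, lid corners in the crop at (321,211), (420,253), (358,398), (260,352). Now to positions.

```bash
python3 - <<'E'
from h import *
import pickle
a,b=pickle.load(open('cams.pkl','rb'))
T=lambda x,y,z: ray(a,220+x/3.3-.35,150+y/3.3-.35,z)[:2]
L=np.array([T(*p,.0555) for p in[(321,211),(420,253),(358,398),(260,352)]])
print('lid',L.round(4).tolist())
d=(L[2]-L[1]+L[3]-L[0]); ay=d/np.linalg.norm(d); 
d2=(L[0]-L[1]+L[3]-L[2]); ax=d2/np.linalg.norm(d2)
print('sizes',np.linalg.norm(L[2]-L[1]),np.linalg.norm(L[3]-L[0]),np.linalg.norm(L[0]-L[1]),'ax,ay',ax,ay)
# yaw of own x: combine
th=np.arctan2(ax[1],ax[0]); th2=np.arctan2(ay[1],ay[0])-np.pi/2
print('yaw',th,th2)
y=(th+2*th2)/3;c=L.mean(0);R=np.array([[np.cos(y),-np.sin(y)],[np.sin(y),np.cos(y)]])
print('centre',c,'yaw',y)
lip=np.array([T(*p,.0555) for p in[(437,298),(402,373)]]);print('lip local',((lip-c)@R).round(4).tolist())
C=np.array([T(*p,.088) for p in[(241,178),(302,197),(270,284),(207,264)]])
print('carton local',((C-c)@R).round(4).tolist(),((C-c)@R).mean(0),'world',C.mean(0))
O={'va':(275,435,.045),'vb':(378,189,.045),'tub':(459,184,.06),'redTop':(136,92,.085),'redMid':(84,315,.085),'redLow':(115,460,.085)}
for k,p in O.items(): print(k,T(*p),((T(*p)-c)@R).round(3))
# top colour-mask check + scene cross-check
print('scene carton top corners', [((proj(b,[*q,.088])-[240,160])*4).round() for q in C])
for dx in(-.045,.045):
  for dy in(-.065,.065): print(dx,dy,((proj(b,[*(c+R@[dx,dy]),.0555])-[240,160])*4).round())
E
```

```text
lid [[0.6158, -0.0325], [0.5796, -0.1137], [0.4598, -0.0608], [0.4982, 0.0185]]
sizes 0.13096135826063376 0.1282037140438904 0.08889183903541228 ax,ay [0.42229234 0.9064597 ] [-0.91599146  0.40119776]
yaw 1.1348236006905628 1.1579722403338186
centre [ 0.53835018 -0.04712914] yaw 1.1502560271194
lip local [[-0.0714, -0.0356], [-0.0692, 0.0331]]
carton local [[0.1126, -0.0567], [0.0609, -0.0619], [0.0557, 0.0142], [0.1087, 0.0195]] [ 0.08451628 -0.02123788] world [0.59224166 0.02135267]
va [0.43151043 0.00682713] [0.006 0.12 ]
vb [ 0.63686242 -0.08056702] [ 0.01  -0.104]
tub [ 0.63672704 -0.14696601] [-0.051 -0.131]
redTop [0.71044692 0.11865631] [ 0.222 -0.089]
redMid [0.52476838 0.15862055] [0.182 0.096]
redLow [0.40845101 0.13252474] [0.111 0.192]
scene carton top corners [array([414., 345.]), array([343., 296.]), array([444., 230.]), array([516., 276.])]
-0.045 -0.065 [225. 240.]
-0.045 0.065 [396. 148.]
0.045 -0.065 [321. 325.]
0.045 0.065 [495. 224.]
```

```bash
cat >> h.py <<'E'
from scipy.spatial.transform import Rotation as Ro
BC=np.array([.5384,-.0471]);BY=1.150
def box(x,y,z=0):
    return np.array([*BC,0])+Ro.from_euler('z',BY).apply([x,y,z])
def inbox(p):
    return Ro.from_euler('z',-BY).apply(np.array(p)-[*BC,0])
def go(x,y,z,T=0,a=0):
    """tip at box-local x,y,z ; tilt T toward +x local, extra yaw a -> shift cm, rotvec in tool frame"""
    o=ctrl.get_obs(); Rc=Ro.from_euler('xyz',o['eef_rot'])
    Rt=Ro.from_euler('z',BY+a)*Ro.from_euler('y',-T)*Ro.from_euler('x',np.pi)
    tip=box(x,y,z); p=tip-.199*Rt.as_matrix()[:,2]
    print('tip now',inbox(o['ee_pos']+.199*Rc.as_matrix()[:,2]).round(4),'tcp tgt',p.round(3),
     'shift',(Rc.inv().apply(p-o['ee_pos'])*100).round(2),'rot',(Rc.inv()*Rt).as_rotvec().round(3))
E
python3 -c "
from h import *
go(.0845,.06,.2,0,-np.pi/2); go(.0845,.06,.02,0,-np.pi/2)"
```

```text
tip now [-0.5625  0.1187  0.2052] tcp tgt [0.518 0.055 0.399] shift [ 50.24 -41.2    0.56] rot [-0.001  0.     0.794]
tip now [-0.5625  0.1187  0.2052] tcp tgt [0.518 0.055 0.219] shift [ 50.24 -41.19  18.56] rot [-0.001  0.     0.794]
```

```bash
python3 -m jog '[[25,-20.6,0.3,0,0,0.4],[25,-20.6,0.3,0,0,0.4],[25,-20.6,0.3,0,0,0.4],[50.2,-41.2,0.5,0,0,0.794],[50.2,-41.2,0.5,0,0,0.794],[50.2,-41.2,0.5,0,0,0.794],[50.2,-41.2,0.5,0,0,0.794],[50.2,-41.2,0.5,0,0,0.794]]' 21 20 && python3 -c "
from h import *
go(.0845,.06,.2,0,-np.pi/2); print(ctrl.get_obs()['qpos'])"
```

```text
time_s: 0.9
ee_pos: [0.3875, -0.1779, 0.4016]
eef_rot: [3.142, -0.0, -0.422]
force: [1.0, -0.8, -0.8]
grip_width: 0.0331
grip_force: 0.0
tip now [-0.181   0.0843  0.2026] tcp tgt [0.518 0.055 0.399] shift [  2.39 -26.56   0.26] rot [ 0.    -0.    -0.002]
[-5.16345557e-01  2.31041541e-02  1.84989684e+00 -1.22962550e-05
  1.26857384e+00  1.47682842e+00]
```

```bash
python3 -m jog '[[2.4,-26.5,0,0,0,0],[2.4,-26.5,0,0,0,0],[2.4,-26.5,0,0,0,0],[2.4,-26.5,0,0,0,0],[2.4,-26.5,0,0,0,0],[2.4,-26.5,0,0,0,0],[2.4,-26.5,0,0,0,0],[2.4,-26.5,0,0,0,0]]' && python3 -c "
from h import *
go(.0845,.06,.02,0,-np.pi/2); print(ctrl.get_obs()['qpos'])
shot('top','top2.png')
i=cv2.imread('pics/top2.png')[130:330,200:400]; cv2.imwrite('pics/c2.png',cv2.resize(i,None,fx=3,fy=3))"
```

```text
time_s: 1.7
ee_pos: [0.5171, 0.0516, 0.4013]
eef_rot: [3.141, 0.001, -0.421]
force: [0.9, 0.1, -0.2]
grip_width: 0.0197
grip_force: 0.0
tip now [0.0812 0.0599 0.2023] tcp tgt [0.518 0.055 0.219] shift [-1.000e-02 -3.300e-01  1.823e+01] rot [ 0.001  0.001 -0.   ]
[ 2.89150499e-02  2.35189878e-01  1.61077189e+00 -2.37571599e-04
  1.29647144e+00  2.02102177e+00]
```

View pics/c2.png

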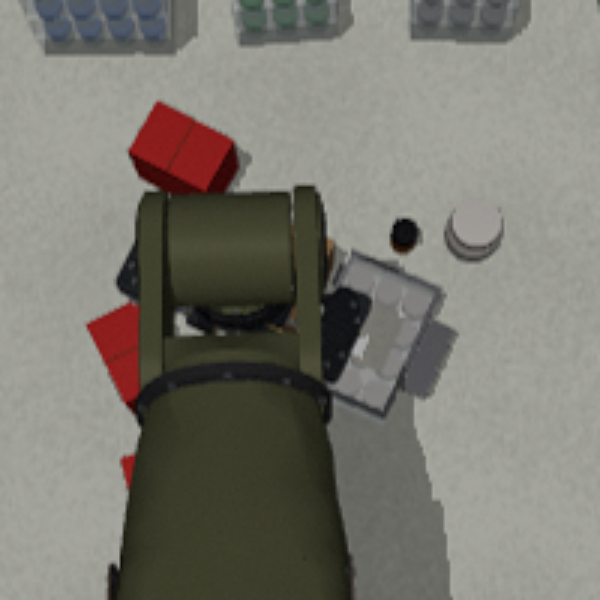

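The arm hides the carton in the top view, but the gripper stands where planned, over the corridor behind the hinge. Descending.

```bash
python3 -m jog '[[0,-0.4,5,0,0,0],[0,-0.4,9,0,0,0],[0,-0.4,13,0,0,0],[0,-0.4,16,0,0,0],[0,-0.4,18,0,0,0],[0,-0.4,18,0,0,0],[0,-0.4,18,0,0,0]]' && python3 -c "
from h import *
go(.0845,-.072,.02,0,-np.pi/2)
shot('scene','s3.png')
i=cv2.imread('pics/s3.png')[140:300,240:440]; cv2.imwrite('pics/c3.png',cv2.resize(i,None,fx=3.5,fy=3.5))"
```

```text
time_s: 2.45
ee_pos: [0.5191, 0.0549, 0.2225]
eef_rot: [-3.141, -0.0, -0.423]
force: [0.7, 0.2, 0.2]
grip_width: 0.0198
grip_force: 0.0
tip now [0.0853 0.0592 0.0235] tcp tgt [0.639 0.001 0.219] shift [13.13  0.05  0.36] rot [-0.    -0.    -0.002]
```

View pics/c3.png

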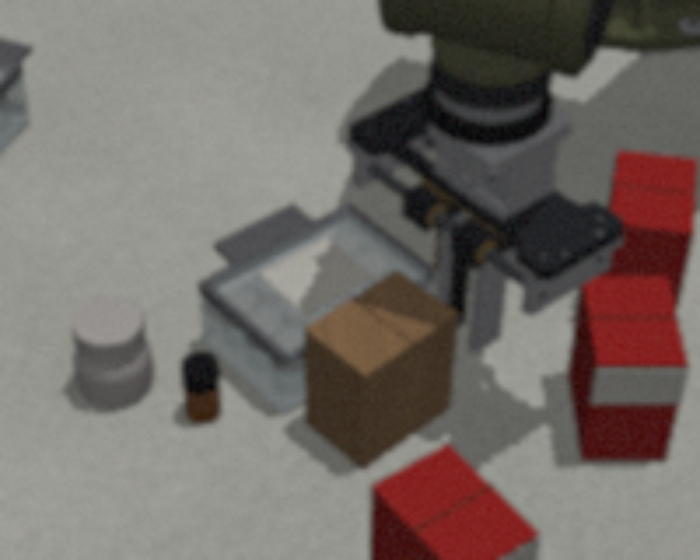

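Fingers stand behind the carton, clear of the red ones. Pushing gently.

```bash
python3 -m jog '[[1.5,0,0.2,0,0,0],[2.5,0,0.2,0,0,0],[3.2,0,0.2,0,0,0],[3.8,0,0.2,0,0,0],[4.5,0,0.2,0,0,0],[5.2,0,0.2,0,0,0],[6,0,0.2,0,0,0],[6,0,0.2,0,0,0]]' && python3 -m jog '[[0.8,0,0,0,0,0],[1.6,0,0,0,0,0],[2.4,0,0,0,0,0],[3.2,0,0,0,0,0],[4,0,0,0,0,0],[4,0,0,0,0,0]]' && python3 -c "
from h import *
go(.0845,-.072,.02,0,-np.pi/2)
shot('scene','s4.png')
i=cv2.imread('pics/s4.png')[140:300,240:440]; cv2.imwrite('pics/c4.png',cv2.resize(i,None,fx=3.5,fy=3.5))"
```

```text
time_s: 3.3
ee_pos: [0.5742, 0.0311, 0.2199]
eef_rot: [-3.141, -0.001, -0.422]
force: [0.8, 0.5, 0.3]
grip_width: 0.0199
grip_force: 0.0
time_s: 3.9
ee_pos: [0.611, 0.0145, 0.2196]
eef_rot: [-3.141, -0.001, -0.422]
force: [-0.7, -0.5, 0.6]
grip_width: 0.0197
grip_force: 0.0
tip now [ 0.0859 -0.0414  0.0206] tcp tgt [0.639 0.001 0.219] shift [3.08 0.14 0.06] rot [-0.    -0.001 -0.001]
```

View pics/c4.png

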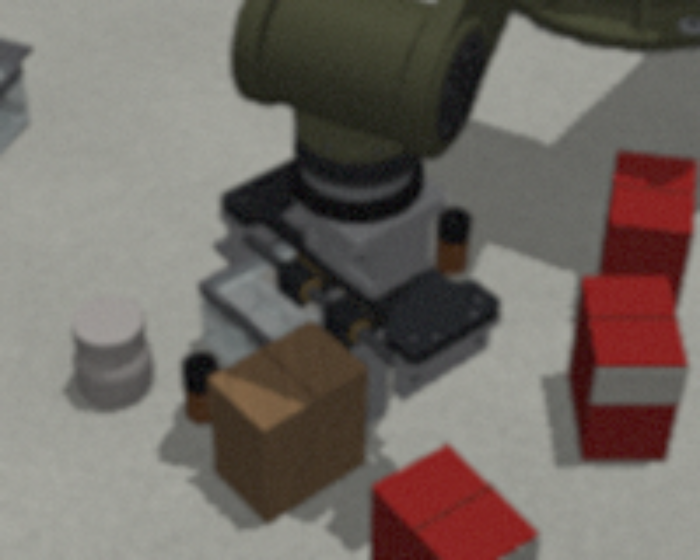

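The carton, now at crop (290,420), slid square and upright. Pushing the rest, then backing off and rising.

```bash
python3 -m jog '[[0.8,0,0,0,0,0],[1.5,0,0,0,0,0],[2.2,0,0,0,0,0],[2.9,0,0,0,0,0],[3.3,0,0,0,0,0],[3.3,0,0,0,0,0],[3.3,0,0,0,0,0]]' && python3 -m jog '[[-1,0,0,0,0,0],[-2.5,0,0,0,0,0],[-3,0,-4,0,0,0],[-3,0,-9,0,0,0],[-3,0,-14,0,0,0],[-3,0,-18,0,0,0],[-3,0,-20,0,0,0],[-3,0,-20,0,0,0]]' 0 && python3 -c "
from h import *
go(-.15,0,.2,0.8,0)"
```

```text
time_s: 4.65
ee_pos: [0.6405, 0.0015, 0.2197]
eef_rot: [-3.142, -0.001, -0.421]
force: [0.2, -0.7, 0.2]
grip_width: 0.02
grip_force: 0.0
time_s: 5.45
ee_pos: [0.6127, 0.0139, 0.4232]
eef_rot: [-3.139, -0.006, -0.421]
force: [0.7, 0.4, -1.0]
grip_width: 0.0006
grip_force: 0.0
tip now [ 0.0865 -0.0441  0.2242] tcp tgt [ 0.419 -0.314  0.339] shift [-4.33 37.9   8.35] rot [ 0.628  0.619 -1.477]
```

```bash
python3 -m jog '[[-2,19,2,0.3,0.3,-0.73],[-2,19,2,0.3,0.3,-0.73],[-2,19,2,0.3,0.3,-0.73],[-2,19,2,0.3,0.3,-0.73],[-4.3,37.9,8.3,0.628,0.619,-1.477],[-4.3,37.9,8.3,0.628,0.619,-1.477],[-4.3,37.9,8.3,0.628,0.619,-1.477],[-4.3,37.9,8.3,0.628,0.619,-1.477]]' && python3 -c "
from h import *
go(-.15,0,.2,0.8,0)"
```

```text
time_s: 6.25
ee_pos: [0.4436, -0.2737, 0.3504]
eef_rot: [-2.952, -0.467, 0.438]
force: [0.8, 0.4, 0.6]
grip_width: 0.0005
grip_force: 0.0
tip now [-0.1543 -0.0351  0.1759] tcp tgt [ 0.419 -0.314  0.339] shift [-4.08  2.44 -1.22] rot [ 0.241  0.261 -0.601]
```

```bash
python3 -m jog '[[-4.1,2.4,-1.2,0.241,0.261,-0.601],[-4.1,2.4,-1.2,0.241,0.261,-0.601],[-4.1,2.4,-1.2,0.241,0.261,-0.601],[-4.1,2.4,-1.2,0.241,0.261,-0.601],[-4.1,2.4,-1.2,0.241,0.261,-0.601],[-4.1,2.4,-1.2,0.241,0.261,-0.601],[-4.1,2.4,-1.2,0.241,0.261,-0.601]]' && python3 -c "
from h import *
import pickle
go(-.15,0,.2,0.8,0); go(-.11,0,.025,.8,0); print(ctrl.get_obs()['qpos'].round(2))
c=shot('top','top5.png')
hsv=cv2.cvtColor(c['img'],cv2.COLOR_BGR2HSV)
m=cv2.inRange(hsv,(8,60,70),(22,255,255)); m[:, :230]=0;m[:,380:]=0;m[:130]=0;m[330:]=0
n,l,s,cc=cv2.connectedComponentsWithStats(m)
for k in range(1,n):
  if s[k,4]>40: print(s[k],inbox(ray(c,*cc[k],.088)-[0,0,.088]))
cv2.imwrite('pics/c5.png',cv2.resize(c['img'][130:330,220:420],None,fx=3,fy=3))
"
```

```text
time_s: 6.95
ee_pos: [0.4195, -0.3129, 0.3393]
eef_rot: [-3.135, -0.797, 1.139]
force: [-0.3, -0.1, 0.4]
grip_width: 0.0006
grip_force: 0.0
tip now [-0.1489 -0.0003  0.2002] tcp tgt [ 0.419 -0.314  0.339] shift [-0.15 -0.   -0.07] rot [ 0.001  0.003 -0.008]
tip now [-0.1489 -0.0003  0.2002] tcp tgt [ 0.435 -0.278  0.164] shift [-9.87  0.06 15.03] rot [ 0.001  0.003 -0.008]
[-0.8   0.36  1.66  0.73  1.51 -0.57]
[298 170  30  33 579] [ 8.37748971e-02 -1.22839043e-01  3.05311332e-16]
```

View pics/c5.png

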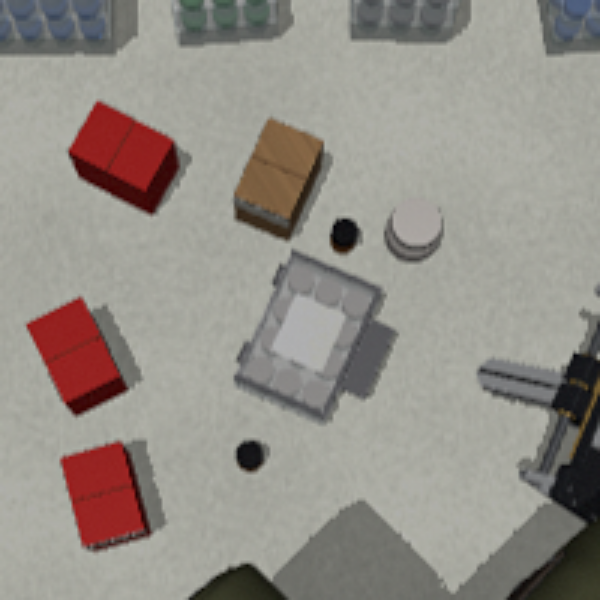

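The carton is clear at local (84,-123) mm, and the vials and tub are unmoved. The fingertips at crop (485,372) point at the lip (370,360). Lowering in front of the lip, then going under it.

```bash
python3 -m jog '[[-3.5,0,5,0,0,0],[-6,0,9,0,0,0],[-9,0,13,0,0,0],[-10.7,0,15.2,0,0,0],[-10.7,0,15.2,0,0,0],[-10.7,0,15.2,0,0,0]]' && python3 -c "
from h import *
go(-.055,0,.018,.8,0)
for f in (.0,.3,.6,.9,1.2,1.5,1.7): go(.045-.1*np.cos(f)+.0*np.sin(f)-.000,0,.0505+.1*np.sin(f)-.01*np.cos(f),.8)
"
```

```text
time_s: 7.6
ee_pos: [0.4335, -0.2821, 0.1583]
eef_rot: [-3.138, -0.798, 1.143]
force: [-0.5, -0.3, 1.0]
grip_width: 0.0001
grip_force: 0.0
tip now [-0.1149 -0.0005  0.0193] tcp tgt [ 0.458 -0.228  0.157] shift [ 4.04 -0.05  4.38] rot [ 0.001  0.002 -0.005]
tip now [-0.1149 -0.0005  0.0193] tcp tgt [ 0.458 -0.228  0.179] shift [ 5.65 -0.05  2.81] rot [ 0.001  0.002 -0.005]
tip now [-0.1149 -0.0005  0.0193] tcp tgt [ 0.459 -0.224  0.209] shift [ 8.11 -0.06  1.03] rot [ 0.001  0.002 -0.005]
tip now [-0.1149 -0.0005  0.0193] tcp tgt [ 0.465 -0.212  0.237] shift [ 1.104e+01 -8.000e-02 -1.000e-02] rot [ 0.001  0.002 -0.005]
tip now [-0.1149 -0.0005  0.0193] tcp tgt [ 0.473 -0.193  0.261] shift [14.17 -0.09 -0.22] rot [ 0.001  0.002 -0.005]
tip now [-0.1149 -0.0005  0.0193] tcp tgt [ 0.484 -0.169  0.279] shift [17.23 -0.11  0.41] rot [ 0.001  0.002 -0.005]
tip now [-0.1149 -0.0005  0.0193] tcp tgt [ 0.496 -0.143  0.288] shift [19.94 -0.12  1.84] rot [ 0.001  0.002 -0.005]
tip now [-0.1149 -0.0005  0.0193] tcp tgt [ 0.504 -0.125  0.29 ] shift [21.44 -0.13  3.17] rot [ 0.001  0.002 -0.005]
```

```bash
python3 -m jog '[[2,0,2.2,0,0,0],[4,0,4.3,0,0,0],[4.8,0,3.5,0,0,0],[5.7,0,2.8,0,0,0],[6.9,0,1.8,0,0,0],[8.1,0,1,0,0,0],[9.5,0,0.4,0,0,0],[9.5,0,0.4,0,0,0]]' && python3 -c "
from h import *
for f in (.75,.9,1.2,1.5,1.7,1.85): go(.045-.1*np.cos(f),0,.0505+.1*np.sin(f)-.01*np.cos(f),.8)
c=shot('scene','s6.png');cv2.imwrite('pics/c6.png',cv2.resize(c['img'][120:290,230:430],None,fx=3.5,fy=3.5))
"
```

```text
time_s: 8.4
ee_pos: [0.4623, -0.2188, 0.2251]
eef_rot: [3.139, -0.797, 1.148]
force: [-0.5, -0.4, -0.3]
grip_width: 0.0006
grip_force: 0.2
tip now [-0.0454 -0.0014  0.0861] tcp tgt [ 0.469 -0.203  0.25 ] shift [ 2.96 -0.07 -0.53] rot [ 0.004  0.003 -0.001]
tip now [-0.0454 -0.0014  0.0861] tcp tgt [ 0.473 -0.193  0.261] shift [ 4.53 -0.07 -0.53] rot [ 0.004  0.003 -0.001]
tip now [-0.0454 -0.0014  0.0861] tcp tgt [ 0.484 -0.169  0.279] shift [ 7.59 -0.08  0.11] rot [ 0.004  0.003 -0.001]
tip now [-0.0454 -0.0014  0.0861] tcp tgt [ 0.496 -0.143  0.288] shift [10.31 -0.09  1.53] rot [ 0.004  0.003 -0.001]
tip now [-0.0454 -0.0014  0.0861] tcp tgt [ 0.504 -0.125  0.29 ] shift [11.8  -0.09  2.86] rot [ 0.004  0.003 -0.001]
tip now [-0.0454 -0.0014  0.0861] tcp tgt [ 0.51  -0.111  0.288] shift [12.72 -0.1   4.02] rot [ 0.004  0.003 -0.001]
```

View pics/c6.png

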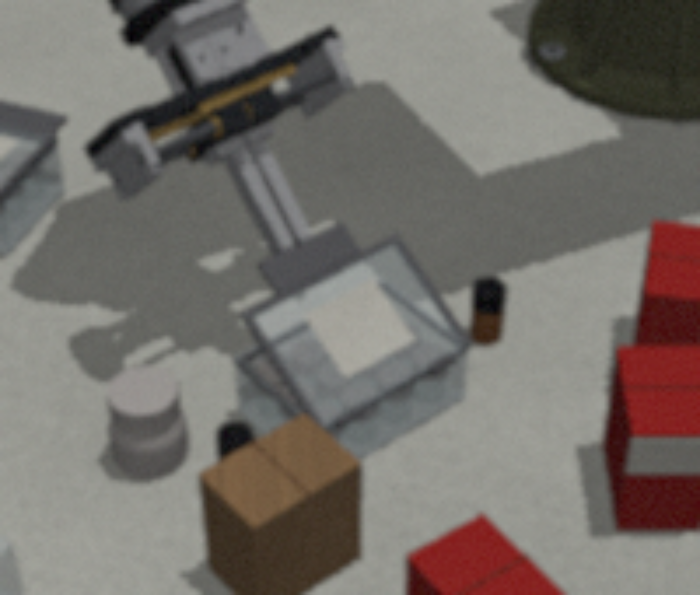

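The lid is about 30° up, with its lip at crop (310,260) resting on the fingers. Following the arc over centre.

```bash
python3 -m jog '[[1.5,0,-0.4,0,0,0],[3,0,-0.5,0,0,0],[4.5,0,-0.5,0,0,0],[6,0,-0.3,0,0,0],[7.6,0,0.1,0,0,0],[9,0,0.8,0,0,0],[10.3,0,1.5,0,0,0],[11.2,0,2.2,0,0,0]]' && python3 -m jog '[[0.8,0,0.9,0,0,0],[1.6,0,2,0,0,0],[1.6,0,2,0,0,0],[1.6,0,2,0,0,0]]' && python3 -m jog '[[0,0,-4,0,0,0],[0,0,-8,0,0,0],[0,0,-12,0,0,0],[0,0,-16,0,0,0],[0,0,-20,0,0,0],[0,0,-20,0,0,0],[0,0,-20,0,0,0],[0,0,-20,0,0,0]]' && python3 -c "
from h import *
go(-.15,0,.2,.8)
c=shot('scene','s7.png');cv2.imwrite('pics/c7.png',cv2.resize(c['img'][80:300,200:440],None,fx=3,fy=2.7))
"
```

```text
time_s: 9.25
ee_pos: [0.5011, -0.1319, 0.288]
eef_rot: [-3.139, -0.798, 1.146]
force: [0.8, 0.1, 0.5]
grip_width: 0.0004
grip_force: 0.0
time_s: 9.65
ee_pos: [0.5112, -0.1098, 0.2847]
eef_rot: [-3.138, -0.798, 1.145]
force: [-0.1, -0.7, 0.3]
grip_width: 0.0007
grip_force: 0.0
time_s: 10.45
ee_pos: [0.4525, -0.2402, 0.4235]
eef_rot: [-3.136, -0.798, 1.143]
force: [0.1, -0.1, 0.2]
grip_width: 0.0004
grip_force: 0.0
tip now [-0.0688 -0.0004  0.2846] tcp tgt [ 0.419 -0.314  0.339] shift [-11.76   0.     0.09] rot [-0.     0.002 -0.005]
```

View pics/c7.png

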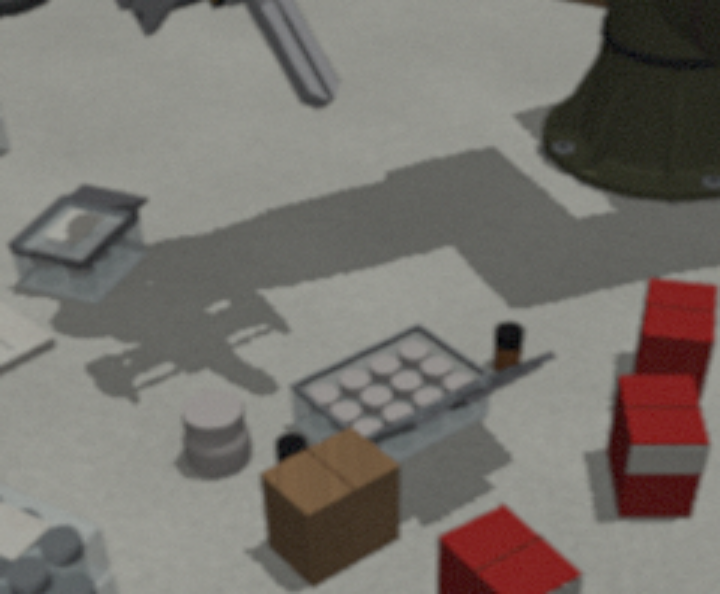

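The box is open with its vials showing, and the lid is seen edge-on at crop (480,390). The carton, vials and tub are standing. Checking the angle by projection before handing in.

```bash
python3 -c "
from h import *
c=shot('scene')
for f in(1.8,2.0,2.15,2.3):
  print(f,[((proj(c,box(.045-r*np.cos(f),y,.0505+r*np.sin(f)))-[200,80])*[3,2.7]).round() for r,y in((.115,.035),(.115,-.035),(.09,.065))])
c=shot('top');i=c['img'][130:330,220:420];cv2.imwrite('pics/c8.png',cv2.resize(i,None,fx=3,fy=3))
for f in(1.8,2.0,2.15,2.3):
  print(f,[((proj(c,box(.045-r*np.cos(f),y,.0505+r*np.sin(f)))-[220,130])*3).round() for r,y in((.115,.035),(.115,-.035),(.09,.065))])
print(ctrl.get_obs()['time_s'])"
```

```text
1.8 [array([493., 299.]), array([416., 336.]), array([516., 304.])]
2.0 [array([513., 320.]), array([437., 358.]), array([532., 320.])]
2.15 [array([527., 338.]), array([452., 377.]), array([542., 334.])]
2.3 [array([540., 357.]), array([465., 397.]), array([552., 348.])]
1.8 [array([216., 315.]), array([250., 240.]), array([209., 355.])]
2.0 [array([193., 306.]), array([227., 232.]), array([191., 348.])]
2.15 [array([177., 301.]), array([211., 228.]), array([179., 344.])]
2.3 [array([163., 298.]), array([197., 225.]), array([168., 341.])]
10.6
```

View pics/c8.png

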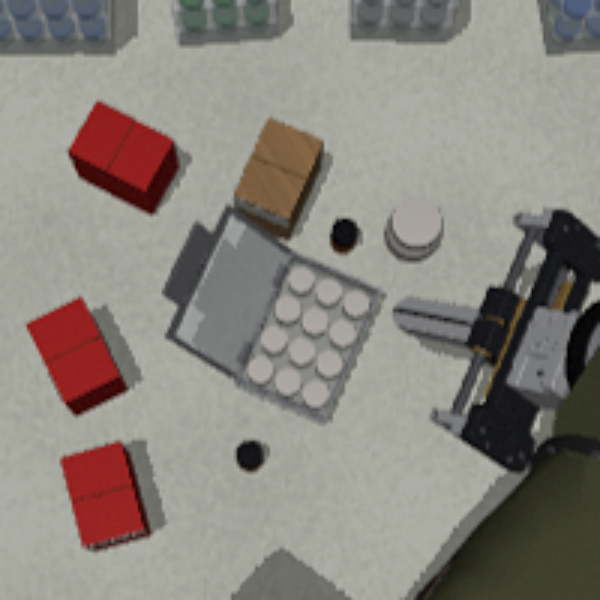

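The lip corners at (163,297) and (197,222) match 2.3 rad. The lid is fully back, the carton is clear, and the gripper touches nothing.

```bash
python3 -c "
from station import ctrl
print(ctrl.hand_in())"
```

```text
the job is handed in; nothing more can be done
None
```

I slid the carton out from behind the long box to about 123 mm sideways of its middle, flipped the lid fully back to about 2.3 rad, and handed in at about 10.6 s with the gripper clear; no verdict came back.

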